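# Scene-shop roll test: keep the tube that rolls, scrap the bar that does not

## Task

Offcuts are sorted on the plywood test ramp: what rolls is kept in the green tray at its foot, what just sits there goes in the red scrap bin. First put the hexagonal bar, which has stayed put on the ramp, in the scrap bin. Then take from the rack the one piece that will roll freely, the round undented tube, set it across the upper part of the ramp and let it go so that it rolls down into the tray by itself; leave the flattened tube and the square tube in the rack.

Things in the scene. Friction and masses are not known exactly. Their poses are not given: they have to be found in the camera images.
- ramp: Fixed plywood test ramp, 146 mm wide, with a green tray at its foot. Origin on the table under the ramp's middle; its x points downhill (away from the robot), y across, z up. The sloping face runs from x = -198 mm, 90 mm above the table, down to its lip at x = +158 mm, 40 mm above the table. The green catch tray follows: inner floor 8 mm above the table, its middle at x = +202 mm; inside it is 75 mm along x and 146 mm across; the far wall is 75 mm high, the side walls 60 mm.
- ramp_face (a point): Point on the sloping face, on its centre line, right above the ramp's origin and 62.6 mm above the table. x points down the slope (0.14 rad, 8 degrees, below level), y across, z square to the face. The face reaches 200 mm from this point uphill (negative x) and 160 mm downhill. Wooden fences stand 10 mm proud of the face along both sides, 130 mm apart. A round tube let go on the face starts rolling at once, without a push; the hexagonal bar stays where it lies.
- hex: Hexagonal aluminium bar, 100 mm long, 44 mm across flats, 51 mm across corners, 0.4 kg. Starts on the ramp's face with a flat down, lying across the slope, with corners pointing up and down the slope, half way along. Origin at its centre (22 mm from each flat), y along its length; at the start its z is vertical.
- round_tube: Round, undented aluminium tube with dark open ends, 100 mm long, 48 mm in diameter, 0.18 kg. Starts in one of the rack's three places. Origin at its centre, y along its length.
- dented_tube: Flattened (crushed) aluminium tube with an oval end, 100 mm long, 60 mm wide and 28 mm high, lying flat in the rack. Origin 24 mm above the rack's board, y along its length. To be left in place.
- square_tube: Square aluminium tube, 48 x 48 x 100 mm, in the rack. Origin at its centre, y along its length. To be left in place.
- rack: Fixed plywood board, 290 x 110 mm and 12 mm thick, with three places in a row along its x, 92 mm apart (the middle one at its origin); a piece lies in each, along the rack's y. Wooden chocks 8 mm high stand 30 mm to either side of each place's centre line, only near the ends of the pieces (the middle 60 mm along y is clear for fingers). Origin under its middle on the table. It stands left or right of the ramp, the scrap bin on the other side.
- bin_in (a point): Centre of the inner floor of the fixed red scrap bin, 180 x 180 mm outside, 60 mm high, walls 6 mm, open above; axes along its sides, z up.
Not all that is in view belongs to the job. Leave any purple look-alike of the hex alone. Leave any orange look-alike of the round_tube alone.

How it is judged:
On the way, in this order (a step that is already met when the one before it is completed fails the run):
1. the hexagonal bar lies in the scrap bin, let go (x of hex in the frame of bin_in between -0.075 and 0.075 m and y of hex in the frame of bin_in between -0.075 and 0.075 m and z of hex in the frame of bin_in below 0.04 m and contact force between hex and the fingers below 0.05 N and contact force between hex and the arm below 0.05 N), for 0.2 s.
2. the round tube is set down across the upper part of the ramp: its centre over 20 mm uphill of the middle of the face, its length at most 20 degrees off of across (x of round_tube in the frame of ramp_face between -0.2 and -0.02 m and y of round_tube in the frame of ramp_face between -0.04 and 0.04 m and z of round_tube in the frame of ramp_face between 0.015 and 0.05 m and angle between the y axis of round_tube and the y axis of ramp_face, either way round below 0.35 rad), for 0.1 s.
3. the round tube rolls down the lower part of the face by itself, untouched by the robot (x of round_tube in the frame of ramp_face between 0.02 and 0.15 m and z of round_tube in the frame of ramp_face between 0.015 and 0.034 m and contact force between round_tube and ramp above 0.05 N and contact force between round_tube and the fingers below 0.05 N and contact force between round_tube and the arm below 0.05 N), for 0.04 s.
At the end, for the whole second after the job is handed in: The hexagonal bar rests in the scrap bin, under 40 mm above its floor; the round tube rests on the tray floor, within 30 mm along and 40 mm across of the tray's middle; both let go; the flattened and square tubes are within 20 mm of where they started (all of step 1 and x of round_tube in the frame of ramp between 0.172 and 0.232 m and y of round_tube in the frame of ramp between -0.04 and 0.04 m and z of round_tube in the frame of ramp below 0.043 m and contact force between round_tube and the fingers below 0.05 N and contact force between round_tube and the arm below 0.05 N and linear speed of each of hex, round_tube below 0.03 m/s and distance of each of dented_tube, square_tube from where it was at the start of the episode below 0.02 m); the robot touches nothing.
It fails at once if the flattened tube is moved more than 40 mm (distance of dented_tube from where it was at the start of the episode above 0.04 m).
It fails at once if the square tube is moved more than 40 mm (distance of square_tube from where it was at the start of the episode above 0.04 m).
It also fails if it takes over 51 s, if anything falls off the work surface, if the arm or the gripper's body presses on something with over 40 N, if the wrist force passes 120 N, or if a joint passes its speed limit or range.

## Robot

A 7-joint arm with a two-finger parallel gripper is mounted at the origin on the work surface. World frame = base frame: x ahead of the robot, y to its left, z up, the work surface at z = 0. Lengths are in m, angles in rad, forces in N, time in s.
With the tool pointing down it reaches from about 0.425 to 0.8 m from the base axis. Payload 8.3 kg.
Tool frame: the origin (TCP) lies at the very end of the fingers, on their centre line; the grasp point (between the pads) lies hold_point_z behind it (hold_point_z is the distance from the TCP to the grasp point, in m); z points along the fingers, y is the line along which they close (so a half turn about z gives the same grasp; the last joint's range is limited). The gripper opens to 85 mm and grips with 20 to 120 N. Pads are 22 mm wide; open, the fingers measure 114 mm over their backs; the gripper's body (76 mm by 85 mm) begins 54 mm behind the grasp point. The pads swing forward as they close: fully open they stand 13 mm farther back than shut.
Start: joints at [1.204, 0.383, 0.016, 1.37, -0.006, 1.388, -0.046], TCP at [0.187, -0.596, 0.231] pointing down, gripper open.
Joint ranges: [-2.95, 2.95], [-0.25, 2.06], [-1.52, 1.56], [0.18, 2.33], [-1.44, 4.58], [0.02, 2.06], [-3.01, 3.01]. Speed limits (rad/s): [2.39, 2.39, 3.01, 3.01, 3.14, 3.14, 3.14].

## Interface

Orientations are given as a unit quaternion [w, x, y, z].
In Python, from bench import get_state, grab_frame, finish_job, hold_point_z gives the robot as it stands. The module is installed in compiled form; this text tells all that it offers.
- The arm moves only by the tool carry_out, never from a script. Its argument "steps" is a list of rows, each a list of 2 entries, a list of its own where there are three numbers: the shift along the world's x, y, z in m, then the turn about the world's z in degrees. A call has 1 to 20 rows; each row is the pose to reach, as a shift and turn from the pose commanded when the call began; what a row does not reach only later rows make up. A row lasts 1/12 s, in which the tool goes at most 41.7 mm and 7.16 degrees, less where a joint would pass 70% of its speed; a pose out of reach is approached as far as the arm can. A call with a gripper value outside its range is refused whole. "hand" is the finger opening in m, from 0 to 0.0854, set as the call begins (left out, the last holds). The fingers move at their own pace and stop on an object; "squeeze" is the grip in N (left out, the last holds). Time passes only in rows, so rows that repeat a pose let the fingers close. It gives the time, the measured TCP pose, the force, the opening and the grip force at its end, in the units of the state.
- get_state(): the state, without advancing time (a new reading comes with each control period).
- grab_frame(name): name is "side" or "top"; returns a dict with "color" (420x560x3 uint8, red, green, blue), "range_z" (420x560 float32, m along the optical axis (not along the pixel's ray), 0 where there is no reading), "intrinsics" (3x3 intrinsics, pixels), "pose" (4x4, takes a point from camera to world coordinates). Camera axes: x right, y up, looking along -z (the intrinsics and any distortion apply to the point x, -y, -z); pixel columns grow to the right and rows downward; lengths in m; the calibration is good to about 2 mm. A picture is of the moment at which its call begins.
- finish_job(): hands the job in; it is judged then, once.
The state is a dict: "time": time; "q": joint angles; "dq": joint speeds; "joint_torque": joint torques, N m; "ee_pos": TCP position; "ee_rot": TCP orientation; "force": force on the tool from outside, world axes, zero at the start; "moment": the same for the moment, N m; "opening": finger opening in m; "grip_force": force on a finger pad.
Only numpy, scipy, OpenCV 4.12 (cv2) and the standard library are available. Lean on these libraries where they do the work, as an engineer would, in place of code of your own. Each camera call takes 0.05 s, during which the arm holds its last target. There are 200 camera calls.

## Working session

There is one attempt and no reset: what is moved stays moved. The work goes in short steps, Python scripts to look and compute and a tool call to move; the robot and the scene stay as the last step left them, time stands still between calls to the robot, and variables do not carry over. Pictures are saved under pics/ and viewed, at most 10 in all, crops included, and the job is handed in when it is done.

Besides the shell and the picture viewer there is one more tool, called after ">>>" as name([rows], argument=value, ...), one row to a line, values as JSON. carry_out: Moves the arm, as the interface text tells. Its arguments: {"type":"object","properties":{"steps":{"type":"array"},"hand":{"type":"number"},"squeeze":{"type":"number"}},"required":["steps"]}

```bash
mkdir -p pics
cat > h.py <<'E'
import numpy as np, cv2
from bench import *
def save(n,f): cv2.imwrite(f'pics/{n}.png', cv2.cvtColor(f['color'],cv2.COLOR_RGB2BGR))
def cloud(f):
    z=f['range_z'].astype(float);K=f['intrinsics'];P=f['pose']
    v,u=np.indices(z.shape)
    c=np.stack([(u-K[0,2])/K[0,0]*z,-(v-K[1,2])/K[1,1]*z,-z,np.ones_like(z)],-1)
    w=(c@P.T)[...,:3]; w[z==0]=np.nan
    return w
E
python3 - <<'E'
from h import *
for n in('top','side'):
    f=grab_frame(n);save(n+'0',f);np.savez(n+'0.npz',**f)
    print(f['pose'].round(3).tolist(),f['intrinsics'].round(1).tolist())
s=get_state();print(s, hold_point_z)
E
```

```text
[[-0.012, 0.995, -0.101, 0.373], [-1.0, -0.013, -0.007, -0.002], [-0.008, 0.101, 0.995, 1.154], [0.0, 0.0, 0.0, 1.0]] [[490.7, 0.0, 281.4], [0.0, 490.7, 211.9], [0.0, 0.0, 1.0]]
[[-0.994, 0.05, -0.097, 0.418], [-0.109, -0.535, 0.838, 0.58], [-0.01, 0.843, 0.537, 0.451], [0.0, 0.0, 0.0, 1.0]] [[380.9, 0.0, 279.0], [0.0, 380.9, 201.2], [0.0, 0.0, 1.0]]
{'time': 0.1, 'q': array([ 1.20410833,  0.38417851,  0.01639528,  1.37102606, -0.00632208,
        1.3882025 , -0.04654695]), 'dq': array([-0.00078296, -0.00036624, -0.00139738, -0.00418358, -0.00190392,
       -0.00029299, -0.00064902]), 'joint_torque': array([ 4.85611672e-03, -6.29124713e+01,  8.48112982e-01, -3.72753024e+01,
        1.67237251e-02,  1.05226666e-02,  2.06713827e-05]), 'ee_pos': array([ 0.18685993, -0.59594612,  0.23037421]), 'ee_rot': array([-8.71713397e-04,  9.88486353e-01,  1.51307469e-01, -1.39448961e-04]), 'force': array([ 0.58316188, -0.41377973, -0.11756274]), 'moment': array([ 0.03250984,  0.00382773, -0.01387733]), 'grip_force': 0.0, 'opening': 0.0855866780483553} 0.0187
```

View pics/top0.png

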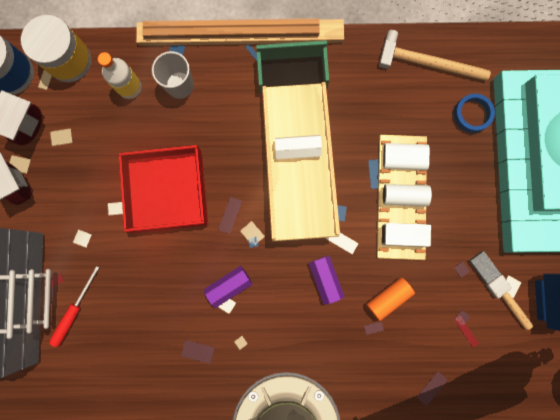

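View pics/side0.png

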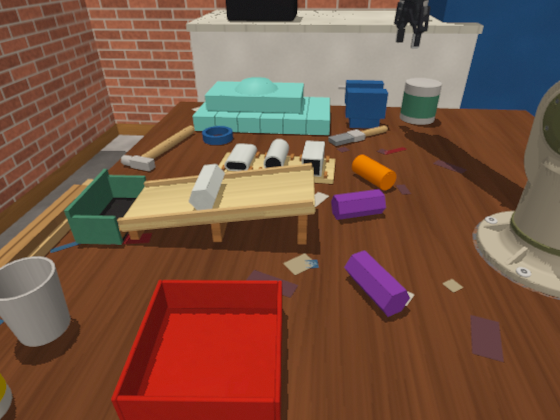

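The top view shows the red bin at (162,189), and the ramp running from (305,238) up to the green tray at (292,65). The hex is at (298,147), and the rack pieces are at (407,156), (407,195) and (407,236). The side view suggests the middle piece, at (277,153), is the round one. I'll check this against the depth data.

```bash
cat > m.py <<'E'
from h import *
f=dict(np.load('top0.npz'));w=cloud(f);hsv=cv2.cvtColor(f['color'],cv2.COLOR_RGB2HSV)
def rect(m):
    xy=w[m][:,:2];xy=xy[~np.isnan(xy[:,0])]
    r=cv2.minAreaRect((xy*1000).astype(np.float32));b=cv2.boxPoints(r)
    return np.round(r[0],1),np.round(r[1],1),round(r[2],1),b.round(0).tolist()
def big(m):
    n,l,s,c=cv2.connectedComponentsWithStats(m.astype(np.uint8));return l==1+np.argmax(s[1:,4])
red=big((hsv[...,1]>200)&((hsv[...,0]<5)|(hsv[...,0]>175))&(np.nan_to_num(w[...,2])>.045));print('bin rim',rect(red),np.nanmedian(w[red][:,2]))
white=(hsv[...,1]<60)&(hsv[...,2]>100)
for n,(u,v,z0) in dict(hex=(298,147,.085),A=(407,156,.02),B=(407,195,.02),C=(407,236,.02)).items():
    m=np.zeros(white.shape,bool);m[v-19:v+20,u-32:u+33]=True
    m=big(m&(np.nan_to_num(w[...,2])>z0)&white)
    z=w[m][:,2];c,s,a,b=rect(m&(np.nan_to_num(w[...,2])>np.nanmax(z)-.02))
    d=w[m];x=d[:,0]-np.nanmedian(d[:,0])
    print(n,'top',np.nanpercentile(z,98).round(4),c,s,a,b)
    k=np.abs(d[:,1]-np.nanmedian(d[:,1]))<.02
    o=d[k];xb=np.round(o[:,0]/.006).astype(int)
    print([(round(i*6),int(1000*np.nanmedian(o[xb==i,2]))) for i in np.unique(xb)])
yel=(hsv[...,0]>12)&(hsv[...,0]<32)&(hsv[...,1]>60)&(hsv[...,2]>120)
m=np.zeros(white.shape,bool);m[80:245,255:345]=True
m=big(m&yel&(np.nan_to_num(w[...,2])>.035));print('ramp',rect(m))
m=np.zeros(white.shape,bool);m[130:262,372:432]=True
m=big(m&(yel|white)&(np.nan_to_num(w[...,2])>.007)&(np.nan_to_num(w[...,2])<.09));print('rack',rect(m))
E
python3 m.py
```

```text
bin rim (array([542.9, 276.9]), array([180.2, 181. ]), 5.2, [[445.0, 359.0], [461.0, 179.0], [641.0, 195.0], [624.0, 375.0]]) 0.06011478055930031
hex top 0.1113 [625.  -32.9] [44.5 99.8] 3.7 [[600.0, 15.0], [606.0, -84.0], [650.0, -81.0], [644.0, 18.0]]
[(600, 89), (606, 94), (612, 101), (618, 108), (624, 108), (630, 107), (636, 106), (642, 105), (648, 97)]
A top 0.0452 [ 613.5 -284.3] [100.   58.6] 86.7 [[581.0, -333.0], [640.0, -336.0], [646.0, -236.0], [587.0, -233.0]]
[(582, 32), (588, 35), (594, 40), (600, 41), (606, 41), (612, 41), (618, 41), (624, 40), (630, 41), (636, 39), (642, 37)]
B top 0.0638 [ 521.8 -280.1] [101.5  45.1] 87.4 [[497.0, -330.0], [542.0, -332.0], [547.0, -230.0], [502.0, -228.0]]
[(498, 43), (504, 51), (510, 56), (516, 60), (522, 60), (528, 60), (534, 58), (540, 53)]
C top 0.0651 [ 431.  -274.8] [101.1  48. ] 87.0 [[404.0, -324.0], [452.0, -327.0], [458.0, -226.0], [410.0, -223.0]]
[(408, 59), (414, 61), (420, 61), (426, 61), (432, 61), (438, 60), (444, 61), (450, 61), (456, 60)]
ramp (array([603.8, -36.3]), array([362.4, 147.1]), 3.3, [[419.0, 27.0], [427.0, -120.0], [789.0, -99.0], [780.0, 48.0]])
rack (array([ 523.5, -277.4]), array([111.7, 290.7]), 87.0, [[375.0, -325.0], [666.0, -341.0], [672.0, -229.0], [381.0, -214.0]])
```

>>> carry_out([
  [[0.438,0.563,-0.04],76],
  [[0.438,0.563,-0.04],76],
  [[0.438,0.563,-0.04],76],
  [[0.438,0.563,-0.04],76],
  [[0.438,0.563,-0.04],76],
  [[0.438,0.563,-0.04],76],
  [[0.438,0.563,-0.04],76],
  [[0.438,0.563,-0.04],76],
  [[0.438,0.563,-0.04],76],
  [[0.438,0.563,-0.04],76],
  [[0.438,0.563,-0.04],76],
  [[0.438,0.563,-0.04],76],
  [[0.438,0.563,-0.04],76],
  [[0.438,0.563,-0.04],76],
  [[0.438,0.563,-0.04],76],
  [[0.438,0.563,-0.04],76],
  [[0.438,0.563,-0.04],76],
  [[0.438,0.563,-0.04],76],
  [[0.438,0.563,-0.04],76],
  [[0.438,0.563,-0.04],76],
], hand=0.0854, squeeze=50)

```text
time: 1.77
ee_pos: [0.6248, -0.0329, 0.1904]
ee_rot: [-0.001, 0.685, 0.728, -0.0]
force: [0.1, -0.8, -0.4]
opening: 0.0851
grip_force: 0.0
```

>>> carry_out([
  [[0,0,-0.04],0],
  [[0,0,-0.08],0],
  [[0,0,-0.105],0],
  [[0,0,-0.12],0],
  [[0,0,-0.122],0],
  [[0,0,-0.122],0],
])

```text
time: 2.27
ee_pos: [0.624, -0.0354, 0.0687]
ee_rot: [-0.001, 0.687, 0.727, -0.001]
force: [0.4, 0.5, 0.4]
opening: 0.0854
grip_force: 0.0
```

>>> carry_out([
  [[0,0,0],0],
  [[0,0,0],0],
  [[0,0,0],0],
  [[0,0,0],0],
  [[0,0,0],0],
  [[0,0,0],0],
  [[0,0,0],0],
  [[0,0,0],0],
], hand=0.04, squeeze=60)

```text
time: 2.93
ee_pos: [0.6268, -0.0336, 0.0719]
ee_rot: [0.002, 0.686, 0.728, 0.001]
force: [0.5, -1.5, 6.9]
opening: 0.0474
grip_force: 61.1
```

>>> carry_out([
  [[0,0,0.02],0],
  [[0,0,0.04],0],
  [[0,0,0.06],0],
  [[0,0,0.06],0],
  [[0,0,0.06],0],
])

```text
time: 3.35
ee_pos: [0.6257, -0.0333, 0.1302]
ee_rot: [0.001, 0.686, 0.728, 0.001]
force: [-0.1, -0.4, -4.1]
opening: 0.0474
grip_force: 63.5
```

Run:
```python
from h import *
f=grab_frame('side');save('s1',f)
cv2.imwrite('pics/s1c.png',cv2.resize(cv2.cvtColor(f['color'][60:260,110:330],cv2.COLOR_RGB2BGR),None,fx=3,fy=3)[:600])
```

```text
(no output)
```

View pics/s1c.png

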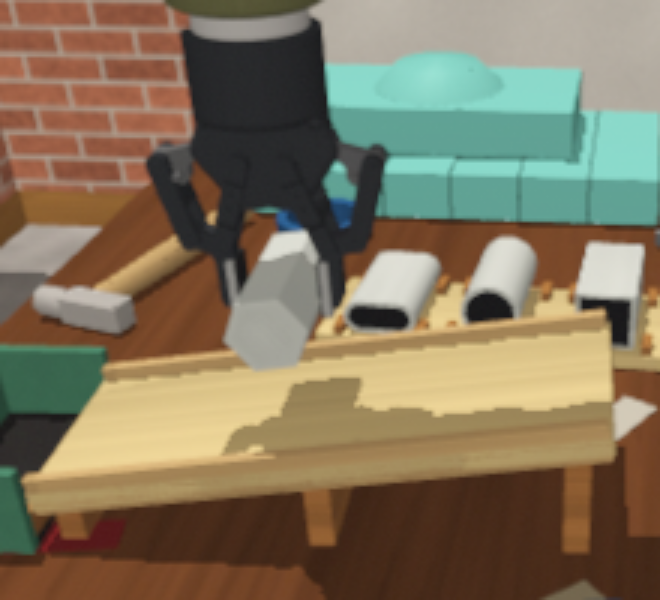

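The hex is gripped and rolled slightly, and the middle rack piece is confirmed round (crop (500,280)). Next I'll carry the hex to the bin.

>>> carry_out([
  [[-0.01,0.03,0.02],0],
  [[-0.082,0.31,0.02],0],
  [[-0.082,0.31,0.02],0],
  [[-0.082,0.31,0.02],0],
  [[-0.082,0.31,0.02],0],
  [[-0.082,0.31,0.02],0],
  [[-0.082,0.31,0.02],0],
  [[-0.082,0.31,0.02],0],
  [[-0.082,0.31,0.02],0],
  [[-0.082,0.31,0.02],0],
  [[-0.082,0.31,0.02],0],
  [[-0.082,0.31,-0.02],0],
  [[-0.082,0.31,-0.05],0],
  [[-0.082,0.31,-0.08],0],
  [[-0.082,0.31,-0.095],0],
  [[-0.082,0.31,-0.095],0],
  [[-0.082,0.31,-0.095],0],
])

```text
time: 4.82
ee_pos: [0.543, 0.2743, 0.0331]
ee_rot: [-0.0, 0.687, 0.727, -0.001]
force: [0.5, 0.3, -3.1]
opening: 0.0475
grip_force: 63.6
```

>>> carry_out([
  [[0,0,0],0],
  [[0,0,0],0],
  [[0,0,0],0],
  [[0,0,0.01],0],
  [[0,0,0.04],0],
  [[0,0,0.08],0],
  [[0,0,0.12],0],
  [[0,0,0.16],0],
  [[0,0,0.16],0],
], hand=0.0854)

```text
time: 5.57
ee_pos: [0.5461, 0.2797, 0.2055]
ee_rot: [0.003, 0.686, 0.728, 0.007]
force: [1.1, 0.4, 1.0]
opening: 0.0853
grip_force: 0.0
```

Run:
```python
from h import *
f=grab_frame('side');save('s2',f)
```

```text
(no output)
```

View pics/s2.png

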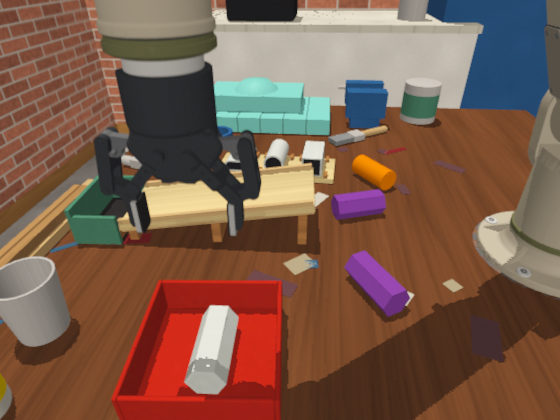

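The hex lies in the bin at (213,348). Next is the round tube.

>>> carry_out([
  [[-0.021,-0.557,0],-6],
  [[-0.021,-0.557,0],-6],
  [[-0.021,-0.557,0],-6],
  [[-0.021,-0.557,0],-6],
  [[-0.021,-0.557,0],-6],
  [[-0.021,-0.557,0],-6],
  [[-0.021,-0.557,0],-6],
  [[-0.021,-0.557,0],-6],
  [[-0.021,-0.557,0],-6],
  [[-0.021,-0.557,0],-6],
  [[-0.021,-0.557,0],-6],
  [[-0.021,-0.557,0],-6],
  [[-0.021,-0.557,0],-6],
  [[-0.021,-0.557,0],-6],
  [[-0.021,-0.557,-0.04],-6],
  [[-0.021,-0.557,-0.08],-6],
  [[-0.021,-0.557,-0.09],-6],
  [[-0.021,-0.557,-0.09],-6],
], hand=0.066)

```text
time: 7.12
ee_pos: [0.5196, -0.2789, 0.1011]
ee_rot: [-0.004, 0.723, 0.691, -0.001]
force: [-0.5, 1.0, 0.5]
opening: 0.0659
grip_force: 0.0
```

```bash
python3 -c "
from h import *
s=get_state();print(s['ee_pos'],s['ee_rot'],s['opening'])"
```

```text
[ 0.51959547 -0.27891186  0.1010656 ] [-0.00351753  0.72272239  0.69112872 -0.00103115] 0.06589979175396918
```

>>> carry_out([
  [[0,0,-0.03],0],
  [[0,0,-0.06],0],
  [[0,0,-0.075],0],
  [[0,0,-0.083],0],
  [[0,0,-0.083],0],
  [[0,0,-0.083],0],
])

```text
time: 7.62
ee_pos: [0.5234, -0.2806, 0.0234]
ee_rot: [0.001, 0.723, 0.691, 0.0]
force: [0.6, 0.1, 0.9]
opening: 0.066
grip_force: 0.0
```

>>> carry_out([
  [[0,0,0],0],
  [[0,0,0],0],
  [[0,0,0],0],
  [[0,0,0],0],
  [[0,0,0],0],
  [[0,0,0],0],
  [[0,0,0.04],0],
  [[0,0,0.08],0],
  [[0,0,0.12],0],
  [[0,0,0.15],0],
  [[0,0,0.15],0],
  [[0,0,0.15],0],
], hand=0.04, squeeze=30)

```text
time: 8.62
ee_pos: [0.5234, -0.2809, 0.1744]
ee_rot: [0.003, 0.723, 0.691, 0.001]
force: [-1.6, 0.2, -2.9]
opening: 0.0466
grip_force: 32.8
```

Run:
```python
from h import *
f=grab_frame('side');save('s3',f)
s=get_state();print(s['ee_pos'],s['ee_rot'],s['opening'])
```

```text
[ 0.52208024 -0.28045941  0.17201864] [7.08234385e-04 7.22931089e-01 6.90919773e-01 7.70785560e-05] 0.04665824934206423
```

View pics/s3.png

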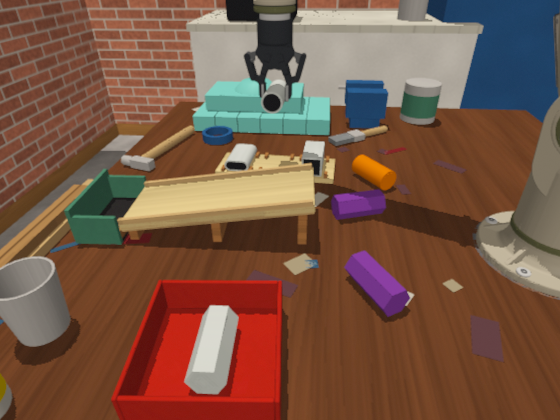

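The tube is held, and the other two pieces are undisturbed at (241,157) and (314,157). Next is the ramp placing.

>>> carry_out([
  [[0.0065,0.24,0],6],
  [[0.0065,0.24,0],6],
  [[0.0065,0.24,0],6],
  [[0.0065,0.24,0],6],
  [[0.0065,0.24,0],6],
  [[0.0065,0.24,0],6],
  [[0.0065,0.24,0],6],
  [[0.0065,0.24,0],6],
  [[0.0065,0.24,0],6],
  [[0.0065,0.24,-0.03],6],
  [[0.0065,0.24,-0.06],6],
  [[0.0065,0.24,-0.075],6],
  [[0.0065,0.24,-0.082],6],
  [[0.0065,0.24,-0.082],6],
  [[0.0065,0.24,-0.082],6],
  [[0.0065,0.24,-0.082],6],
])

```text
time: 10.0
ee_pos: [0.5285, -0.0417, 0.0892]
ee_rot: [-0.0, 0.687, 0.727, -0.0]
force: [-0.1, -0.3, -2.2]
opening: 0.047
grip_force: 33.3
```

Run:
```python
from h import *
s=get_state();print(s['ee_pos'],s['ee_rot'],s['opening'],s['force'])
f=grab_frame('side');save('s4',f)
cv2.imwrite('pics/s4c.png',cv2.resize(cv2.cvtColor(f['color'][60:260,110:330],cv2.COLOR_RGB2BGR),None,fx=3,fy=3))
```

```text
[ 0.52849321 -0.04169134  0.08917672] [-5.75349976e-05  6.86520815e-01  7.27110125e-01 -1.81849937e-04] 0.047002790391167094 [-0.14592876 -0.34963674 -2.2049278 ]
```

View pics/s4c.png

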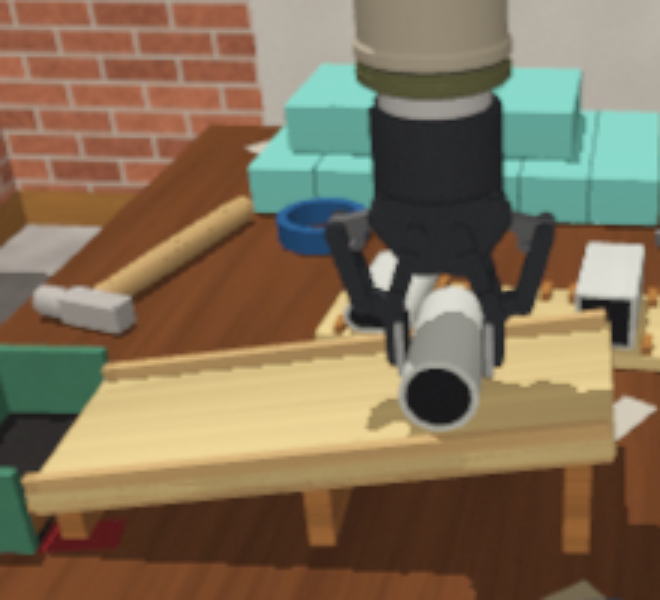

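The tube is just above the face at crop (440,375), aligned across the slope. I'll lower it the last few millimetres, then release.

>>> carry_out([
  [[0,0,-0.002],0],
  [[0,0,-0.003],0],
  [[0,0,-0.003],0],
])

```text
time: 10.3
ee_pos: [0.5289, -0.0409, 0.0873]
ee_rot: [0.001, 0.686, 0.728, -0.0]
force: [-3.2, -1.4, 7.8]
opening: 0.0469
grip_force: 34.1
```

>>> carry_out([
  [[0,0,0.001],0],
  [[0,0,0.001],0],
  [[0,0,0.001],0],
  [[0,0,0.04],0],
  [[0,0,0.08],0],
  [[0,0,0.12],0],
  [[0,0,0.15],0],
  [[0,0,0.15],0],
  [[0,0,0.15],0],
  [[0,0,0.15],0],
  [[0,0,0.15],0],
  [[0,0,0.15],0],
  [[0,0,0.15],0],
  [[0,0,0.15],0],
  [[0,0,0.15],0],
  [[0,0,0.15],0],
  [[0,0,0.15],0],
  [[0,0,0.15],0],
  [[0,0,0.15],0],
  [[0,0,0.15],0],
], hand=0.0854)

```text
time: 11.97
ee_pos: [0.5285, -0.0404, 0.2363]
ee_rot: [0.0, 0.686, 0.728, 0.0]
force: [-0.9, -0.3, 0.4]
opening: 0.0856
grip_force: 0.0
```

>>> carry_out([
  [[-0.05,0,0.02],0],
  [[-0.05,0,0.02],0],
  [[-0.05,0,0.02],0],
  [[-0.05,0,0.02],0],
  [[-0.05,0,0.02],0],
  [[-0.05,0,0.02],0],
  [[-0.05,0,0.02],0],
  [[-0.05,0,0.02],0],
  [[-0.05,0,0.02],0],
  [[-0.05,0,0.02],0],
  [[-0.05,0,0.02],0],
  [[-0.05,0,0.02],0],
])

```text
time: 12.97
ee_pos: [0.4785, -0.0403, 0.2562]
ee_rot: [-0.0, 0.686, 0.728, -0.0]
force: [0.1, -0.7, -0.7]
opening: 0.0854
grip_force: 0.0
```

Run:
```python
from h import *
f=grab_frame('side');save('s5',f);t=grab_frame('top');save('t5',t)
cv2.imwrite('pics/b5.png',np.hstack([cv2.cvtColor(f['color'][60:,:330],cv2.COLOR_RGB2BGR),cv2.cvtColor(t['color'][:360,100:],cv2.COLOR_RGB2BGR)])[:,:790])
w=cloud(t);g=cv2.cvtColor(t['color'],cv2.COLOR_RGB2HSV)
m=np.zeros(g.shape[:2],bool);m[40:95,255:335]=1
m&=(g[...,1]<60)&(g[...,2]>90)&(w[...,2]>.03)&(w[...,2]<.07)
p=w[m];print(len(p));d=p[:,:2]-[.6238,-.0351];a=np.radians(3.3)
x=d@[np.cos(a),np.sin(a)];y=d@[-np.sin(a),np.cos(a)]
for q in(x,y,p[:,2]):print(np.percentile(q,[2,50,98]).round(3))
```

```text
902
[0.192 0.208 0.236]
[-0.046  0.001  0.05 ]
[0.033 0.053 0.06 ]
```

View pics/b5.png

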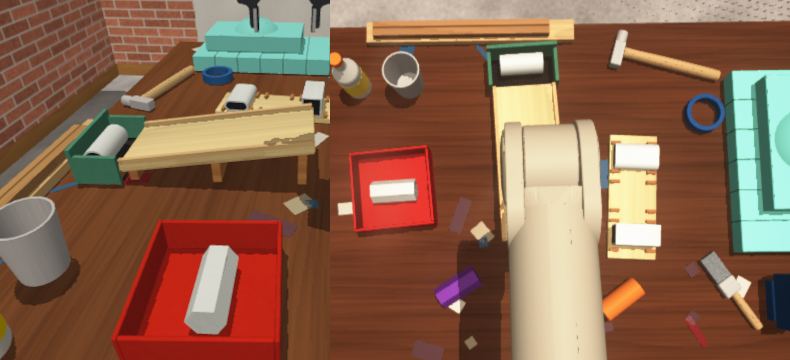

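The tube lies in the tray, at about (521,63) in the right half, and the hex lies in the bin. I'll let everything settle, then hand in.

>>> carry_out([
  [[0,0,0],0],
  [[0,0,0],0],
  [[0,0,0],0],
  [[0,0,0],0],
  [[0,0,0],0],
  [[0,0,0],0],
  [[0,0,0],0],
  [[0,0,0],0],
  [[0,0,0],0],
  [[0,0,0],0],
  [[0,0,0],0],
  [[0,0,0],0],
  [[0,0,0],0],
  [[0,0,0],0],
  [[0,0,0],0],
  [[0,0,0],0],
  [[0,0,0],0],
  [[0,0,0],0],
  [[0,0,0],0],
  [[0,0,0],0],
])

```text
time: 14.73
ee_pos: [0.4785, -0.0404, 0.2563]
ee_rot: [-0.0, 0.686, 0.728, -0.0]
force: [0.2, 0.3, -0.5]
opening: 0.0854
grip_force: 0.0
```

>>> carry_out([
  [[0,0,0],0],
  [[0,0,0],0],
  [[0,0,0],0],
  [[0,0,0],0],
  [[0,0,0],0],
  [[0,0,0],0],
  [[0,0,0],0],
  [[0,0,0],0],
  [[0,0,0],0],
  [[0,0,0],0],
  [[0,0,0],0],
  [[0,0,0],0],
  [[0,0,0],0],
  [[0,0,0],0],
  [[0,0,0],0],
  [[0,0,0],0],
  [[0,0,0],0],
  [[0,0,0],0],
  [[0,0,0],0],
  [[0,0,0],0],
])

```text
time: 16.4
ee_pos: [0.4785, -0.0403, 0.2562]
ee_rot: [-0.0, 0.686, 0.728, -0.0]
force: [-0.4, -0.9, -0.3]
opening: 0.0856
grip_force: 0.0
```

```bash
python3 -c "
from bench import *
print(finish_job())"
```

```text
the job is handed in; nothing more can be done
None
```

I handed the job in at about 16 s: the hex bar is in the scrap bin, the round tube was let go on the upper ramp and ended up in the green tray, and the flattened and square tubes were left in the rack; no verdict was returned.

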